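# Tension the truing block's belt

## Robot

A 6-joint arm with a two-finger parallel gripper is mounted at the origin on the work surface. World frame = base frame: x ahead of the robot, y to its left, z up, the work surface at z = 0. Lengths are in m, angles in degrees, forces in N, time in s.
With the tool pointing down it reaches from about 0.35 to 0.95 m from the base axis. Payload 17.4 kg.
Tool frame: the origin (TCP) lies between the finger pads, 19 mm behind the fingertips; this is the grasp point; z points along the fingers, y is the line along which they close (so a half turn about z gives the same grasp; the last joint's range is limited). The gripper opens to 93 mm and grips with 3 to 60 N. Pads are 15 mm wide; open, the fingers measure 128 mm over their backs; the gripper's body (75 mm by 188 mm) begins 65 mm behind the grasp point.
Start: joints at [-75.275, 6.646, 82.598, -0, 90.757, -2.166], TCP at [0.196, -0.646, 0.237] pointing down, gripper open.
Joint ranges: [-162.19, 162.19], [-47.58, 125.68], [4.15, 143.07], [-65.23, 245.23], [0.69, 171.88], [-170.13, 170.13]. Speed limits (degrees/s): [108.29, 108.29, 127.2, 180, 180, 180].

## Interface

Orientations are given as a 3x3 rotation matrix whose columns are the frame's x, y, z axes.
In Python, from bench import manip gives the robot as it stands.
- The arm moves only by the tool apply_moves, never from a script. Its argument "deltas" is a list of rows, each a list of 7 numbers: the turn, a rotation vector about the tool's x, y, z in degrees, then the shift along the tool's x, y, z in m, then the closure, from -1 (fully open) to 1 (shut), so that 0 is half open. A call has exactly 10 rows; each row shifts and turns the commanded pose from where the row before left it, along the tool's axes as they then stand; what a row does not reach is not made up. A row lasts 1/10 s, in which the tool goes at most 50 mm and 8.59 degrees, less where a joint would pass 70% of its speed; a pose out of reach is approached as far as the arm can. A call with a gripper value outside its range is refused whole. The fingers move at their own pace and stop on an object; "force" is the grip in N (left out, the last holds). Time passes only in rows, so rows that do not move let the fingers close, or fill a call up. It gives the time, the measured TCP pose, the force, the opening and the grip force at its end, in the units of the state.
- manip.get_state(): the state, without advancing time (a new reading comes with each control period).
- manip.snapshot(name): name is "scene" or "top"; returns (picture, depth): 420x560x3 uint8, blue, green, red; 420x560 float32, m along the optical axis (not along the pixel's ray), 0 where there is no reading.
- manip.calibration(name): a dict with "vfov" (degrees; the focal length in pixels is half the picture's height over the tangent of half this angle, whatever the lens; pixels are square), "cx", "cy" (the principal point, pixels), "position" and "orientation" of the camera in the world. Camera axes: x right, y down, z forward; pixel columns grow to the right and rows downward; lengths in m; the calibration is good to about 2 mm. A picture is of the moment at which its call begins. calibration takes no time and is no camera call.
- manip.finish_job(): hands the job in; it is judged then, once.
The state is a dict: "clock": time; "qpos": joint angles; "qvel": joint speeds; "effort": joint torques, N m; "position": TCP position; "tool_rot": TCP orientation; "wrist_force": force on the tool from outside, world axes, zero at the start; "wrist_torque": the same for the moment, N m; "finger_gap": finger opening in m; "finger_force": force on a finger pad.
Only numpy, scipy, OpenCV 4.12 (cv2) and the standard library are available. Lean on these libraries where they do the work, as an engineer would, in place of code of your own. Each camera call takes 0.05 s, during which the arm holds its last target. There are 200 camera calls.

## Task

The drive belt inside the blue tyre truing block is slack. Wind its silver tension wheel clockwise until it feels firm and the white pointer stands in the green arc, never letting the pointer reach the red arc, then let go. Leave the wheel of the yellow truing block as it is.

Things in the scene. Friction and masses are not known exactly. Their poses are not given: they have to be found in the camera images.
- blue_wheel (a joint): Angle of the blue block's tension wheel, rad, growing CLOCKWISE from above. Starts at 0 to 0.4. Green arc 1.0 to 1.4 (middle 1.2), red from 1.6, stop at 2.0. Turning torque rises evenly: 0.07 N m at 0, 0.25 at 0.6, firm 0.43 at 1.2, 0.55 at 1.6. It stays where it is let go up to 1.4. One twist with a 40 N grip does it.
- blue_wheel_grip (a point): Point on the wheel's upright axis where the TCP goes to grip it from above, 75 mm over the bench. Wheel: round silver ribbed drum 54 mm across, 51 to 87 mm over the bench, gripped across any diameter, on a black disc 92 mm across, 6 mm thick, that turns with it. A white pointer on the disc and a red line on the drum's top show the angle. The point turns with the wheel.
- blue_truer: Blue tyre truing block, fixed, 140 (x) x 220 (y) mm, deck 45 mm high; origin: centre of its underside. Wheel axis at y -55 mm in its frame; belt cover, motor and tyre from y +43 mm on, up to 110 mm high. Green and red arcs painted on the deck, 49 to 61 mm from the axis; the pointer along the block's +x is mid green. Stands left or right of the centre line.
- yellow_pointer (a point): Tip of the white pointer on the wheel of the yellow truing block, 46 mm from that wheel's axis and 51 mm above the bench. The yellow block has the same shape and sizes as the blue one, stands on the other side of the robot's centre line, and its wheel is to be left alone.

How it is judged:
By the outcome, as a careful person would: the job done as asked, in the order asked, and still so for the second after the job is handed in, with the robot touching nothing.
It also fails if it takes over 32 s, if anything falls off the work surface, if the arm or the gripper's body presses on something with over 40 N, if the wrist force passes 120 N, or if a joint passes its speed limit or range.

## Working session

There is one attempt and no reset: what is moved stays moved. The work goes in short steps, Python scripts to look and compute and a tool call to move; the robot and the scene stay as the last step left them, time stands still between calls to the robot, and variables do not carry over. Pictures are saved under pics/ and viewed, at most 10 in all, crops included, and the job is handed in when it is done.

Besides the shell and the picture viewer there is one more tool, called after "Emit:" as name(argument=value, ...), one argument or row to a line, values as JSON. apply_moves: Moves the arm, as the interface text tells. Its arguments: {"type":"object","properties":{"deltas":{"type":"array","items":{"type":"array","items":{"type":"number"}}},"force":{"type":"number"}},"required":["deltas"]}

```bash
mkdir -p pics; ls
python3 - <<'E'
from bench import manip
import cv2,numpy as np
for n in("scene","top"):
    p,d=manip.snapshot(n);cv2.imwrite(f"pics/{n}0.png",p);np.savez(f"{n}0.npz",p=p,d=d);print(n,manip.calibration(n))
print(manip.get_state())
E
```

```text
pics
scene {'vfov': 50.202506481076156, 'cx': 273.3623238949151, 'cy': 205.08984879280982, 'position': array([ 1.07299129, -0.17303396,  0.8108553 ]), 'orientation': array([[ 0.28894427,  0.76907888, -0.57011305],
       [ 0.95723873, -0.24100692,  0.16003022],
       [-0.01432533, -0.59197411, -0.80582966]])}
top {'vfov': 47.53895986497329, 'cx': 275.6547986744341, 'cy': 209.76799446065885, 'position': array([ 0.41113374, -0.01179076,  0.8566897 ]), 'orientation': array([[ 0.02383796, -0.98539625,  0.16860008],
       [-0.99858651, -0.03148389, -0.04282231],
       [ 0.04750513, -0.16734097, -0.98475391]])}
{'clock': 0.1, 'qpos': array([-7.52752337e+01,  6.67230091e+00,  8.26308019e+01, -7.27849382e-05,
        9.07562523e+01, -2.16541365e+00]), 'qvel': array([ 0.01893527, -0.00751827, -0.04921101,  0.07531775,  0.04042866,
       -0.0576685 ]), 'effort': array([ 3.89397901e-03, -7.22889519e+01, -6.23862433e+01,  7.82252429e-02,
        2.27729970e-02, -5.84058080e-05]), 'position': array([ 0.19606915, -0.64573438,  0.23678021]), 'tool_rot': array([[ 9.56863404e-01,  2.90538047e-01, -2.64539728e-04],
       [ 2.90538165e-01, -9.56862880e-01,  1.00159518e-03],
       [ 3.78732601e-05, -1.03524866e-03, -9.99999463e-01]]), 'wrist_force': array([-0.33692637,  0.19677733,  0.13438469]), 'wrist_torque': array([-0.01163054,  0.04580398, -0.02302721]), 'finger_force': 0.0, 'finger_gap': 0.09303840203413469}
```

View pics/scene0.png

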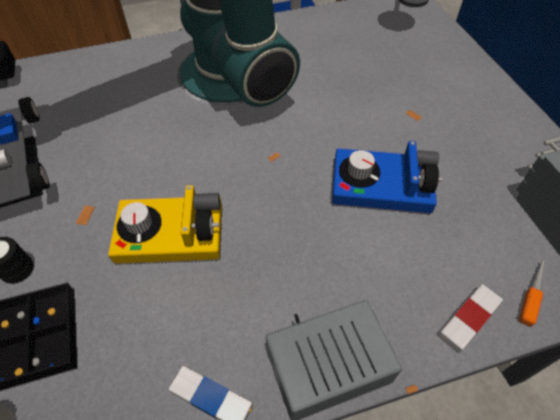

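View pics/top0.png

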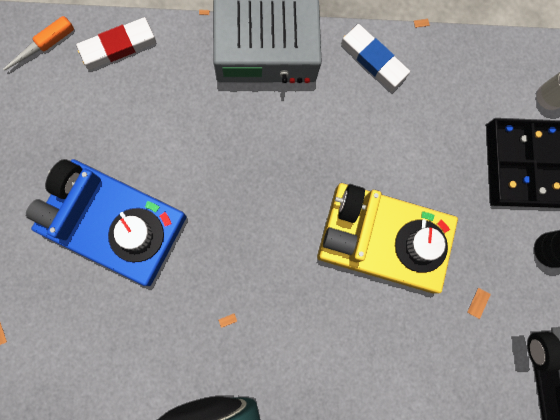

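The top view shows the blue wheel at about (132,233), with green at (152,207) and red at (166,219). Its pointer and red line point up-left, before green. The scene view shows the blue wheel at about (361,160), and the yellow block stands on the robot's right.

```bash
cat > h.py <<'E'
import numpy as np,cv2
from bench import manip
def ray(n,uv):
    c=manip.calibration(n);f=210/np.tan(np.radians(c["vfov"]/2))
    d=c["orientation"]@np.array([(uv[0]-c["cx"])/f,(uv[1]-c["cy"])/f,1.]);return np.array(c["position"]),d/np.linalg.norm(d)
def plane(n,uv,z):
    o,d=ray(n,uv);return o+d*(z-o[2])/d[2]
def two(a,b):
    (o1,d1),(o2,d2)=ray("scene",a),ray("top",b)
    s=np.linalg.lstsq(np.c_[d1,-d2],o2-o1,rcond=None)[0]
    p,q=o1+s[0]*d1,o2+s[1]*d2;return (p+q)/2,np.linalg.norm(p-q)
def blobs(m,roi,k=3,amin=6):
    x0,y0,x1,y1=roi;mm=np.zeros_like(m,np.uint8);mm[y0:y1,x0:x1]=m[y0:y1,x0:x1]
    n,l,s,c=cv2.connectedComponentsWithStats(mm);i=[j for j in np.argsort(-s[1:,4])+1 if s[j,4]>=amin][:k]
    return [(s[j,4],c[j].round(1),l==j) for j in i]
def masks(p):
    h=cv2.cvtColor(p,cv2.COLOR_BGR2HSV);H,S,V=cv2.split(h)
    return dict(white=(S<60)&(V>150),red=((H<8)|(H>172))&(S>130)&(V>90),green=(H>45)&(H<85)&(S>110)&(V>60),blue=(H>100)&(H<130)&(S>140)&(V>50))
E
python3 - <<'E'
from h import *
R={"scene":(325,135,400,212),"top":(95,190,188,275)}
for n,r in R.items():
    p=np.load(n+"0.npz")["p"];d=np.load(n+"0.npz")["d"];m=masks(p)
    for k in("white","red","green"):
        for a,c,l in blobs(m[k].astype(np.uint8),r):
            pts=np.argwhere(l)[:,::-1]; e=cv2.fitEllipse(cv2.convexHull(pts.astype(np.float32))) if a>60 else None
            z=np.median(d[l]); o,dr=ray(n,c);C=manip.calibration(n);P=o+dr*z/(dr@np.array(C["orientation"])[:,2])
            print(n,k,a,c,"depthpt",P.round(3),e)
    x0,y0,x1,y1=r;cv2.imwrite(f"pics/{n}c.png",cv2.resize(p[y0:y1,x0:x1],None,fx=6,fy=6,interpolation=cv2.INTER_CUBIC))
a=cv2.imread("pics/scenec.png");b=cv2.imread("pics/topc.png");h=510
a=cv2.resize(a,(390,400));b=cv2.resize(b,(400,int(400*85/93)));b=cv2.copyMakeBorder(b,0,400-b.shape[0],0,0,0)
cv2.imwrite("pics/both.png",np.hstack([a,b]))
E
```

```text
scene white 333 [361.1 158.9] depthpt [0.499 0.187 0.087] ((361.6473693847656, 159.07882690429688), (18.644672393798828, 24.024166107177734), 98.98342895507812)
scene white 19 [374.  176.8] depthpt [0.529 0.21  0.052] None
scene red 27 [344.3 185.8] depthpt [0.529 0.141 0.047] None
scene red 9 [368.  161.8] depthpt [0.513 0.197 0.09 ] None
scene green 38 [358.5 190.5] depthpt [0.55  0.165 0.047] None
top white 840 [130.1 231.9] depthpt [0.5   0.188 0.086] ((129.3377685546875, 230.1408233642578), (32.77074432373047, 37.7520866394043), 163.52659606933594)
top white 705 [178.3 257.3] depthpt [ 0.467  0.122 -0.   ] ((149.84796142578125, 284.6908874511719), (11.956690788269043, 29.071903228759766), 0.0)Traceback (most recent call last):
  File "<stdin>", line 7, in <module>
cv2.error: OpenCV(4.12.0) /io/opencv/modules/imgproc/src/shapedescr.cpp:361: error: (-201:Incorrect size of input array) There should be at least 5 points to fit the ellipse in function 'fitEllipseNoDirect'
```

Run:
```python
from h import *
R={"scene":(325,135,400,212),"top":(95,190,188,275)}
T={}
for n,r in R.items():
    p=np.load(n+"0.npz")["p"];m=masks(p);g=p.min(2)
    m["face"]=(p.max(2)>205)&(p[:,:,2]>205)
    for k in("face","red","green"):
        for a,c,l in blobs(m[k].astype(np.uint8),r):
            h=cv2.convexHull(np.argwhere(l)[:,::-1].astype(np.float32))
            if k=="face" and a>200: c=np.array(cv2.fitEllipse(h)[0])
            T.setdefault((n,k),[]).append(c);print(n,k,a,c.round(1),"z.087",plane(n,c,.087)[:2].round(3),"z.045",plane(n,c,.045)[:2].round(3),"z.051",plane(n,c,.051)[:2].round(3))
    x0,y0,x1,y1=r;cv2.imwrite(f"pics/{n}c.png",cv2.resize(p[y0:y1,x0:x1],(390,400),interpolation=cv2.INTER_CUBIC))
for k in("face","green","red"):
    try:print(k,two(T["scene",k][0],T["top",k][0]))
    except Exception as e:print(k,e)
cv2.imwrite("pics/both.png",np.hstack([cv2.imread("pics/scenec.png"),cv2.imread("pics/topc.png")]))
# block edges: blue contour in top at deck
p=np.load("top0.npz")["p"];d=np.load("top0.npz")["d"];b=masks(p)["blue"]
C=manip.calibration("top");f=210/np.tan(np.radians(C["vfov"]/2));v,u=np.nonzero(b[:, :200]);z=d[v,u]
P=(np.array(C["orientation"])@np.c_[(u-C["cx"])/f*z,(v-C["cy"])/f*z,z].T).T+C["position"]
D=P[(abs(P[:,2]-.045)<.006)];r=cv2.minAreaRect(D[:,:2].astype(np.float32)*1000);print(len(D),r)
```

```text
scene face 133 [361.2 156.9] z.087 [0.494 0.19 ] z.045 [0.46  0.211] z.051 [0.465 0.208]
scene face 28 [362.8 164.4] z.087 [0.515 0.184] z.045 [0.482 0.205] z.051 [0.487 0.202]
scene face 6 [344.5 185.8] z.087 [0.557 0.125] z.045 [0.528 0.142] z.051 [0.532 0.14 ]
scene red 27 [344.3 185.8] z.087 [0.557 0.125] z.045 [0.527 0.142] z.051 [0.532 0.139]
scene red 9 [368.  161.8] z.087 [0.511 0.198] z.045 [0.479 0.22 ] z.051 [0.483 0.217]
scene green 38 [358.5 190.5] z.087 [0.578 0.148] z.045 [0.549 0.166] z.051 [0.553 0.164]
top face 861 [129.1 230. ] z.087 [0.503 0.189] z.045 [0.508 0.2  ] z.051 [0.507 0.199]
top face 83 [165.  218.8] z.087 [0.522 0.133] z.045 [0.528 0.141] z.051 [0.528 0.14 ]
top red 82 [165.1 218.7] z.087 [0.523 0.133] z.045 [0.529 0.141] z.051 [0.528 0.14 ]
top red 43 [125.3 224.6] z.087 [0.511 0.196] z.045 [0.516 0.207] z.051 [0.516 0.206]
top green 88 [151.5 206.1] z.087 [0.543 0.156] z.045 [0.55  0.165] z.051 [0.549 0.164]
face (array([0.50121548, 0.18597695, 0.09631889]), np.float64(0.0014586688818130436))
green (array([0.54955286, 0.16544766, 0.0461878 ]), np.float64(0.0005500268031793115))
red (array([0.52850075, 0.14105153, 0.04650733]), np.float64(0.0005377112366973674))
5476 ((521.9842529296875, 237.30972290039062), (218.53305053710938, 138.82008361816406), 65.60831451416016)
```

View pics/both.png

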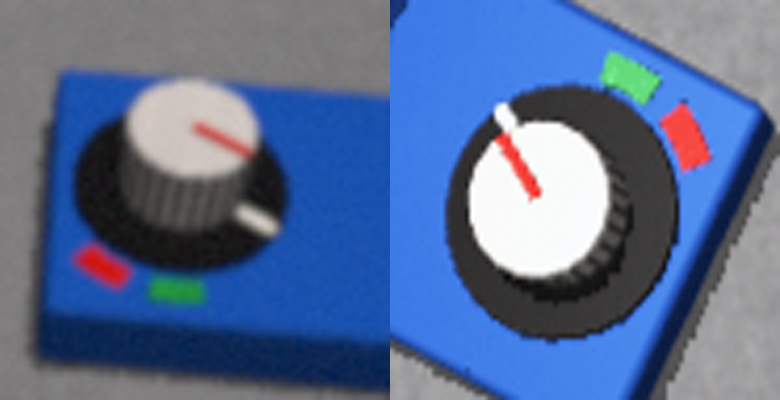

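Emit:
apply_moves(
  deltas=[
    [0, 0, 0, 0.0266, -0.0354, 0, -1],
    [0, 0, 0, 0.0266, -0.0354, 0, -1],
    [0, 0, 0, 0.0266, -0.0354, 0, -1],
    [0, 0, 0, 0.0266, -0.0354, 0, -1],
    [0, 0, 0, 0.0266, -0.0354, 0, -1],
    [0, 0, 0, 0.0266, -0.0354, 0, -1],
    [0, 0, 0, 0.0266, -0.0354, 0, -1],
    [0, 0, 0, 0.0266, -0.0354, 0, -1],
    [0, 0, 0, 0.0266, -0.0354, 0, -1],
    [0, 0, 0, 0.0266, -0.0354, 0, -1],
  ],
  force=40,
)

```text
clock: 1.1
position: [0.3478, -0.2282, 0.2373]
tool_rot: [[0.957, 0.29, 0.0], [0.29, -0.957, -0.0], [0.0, 0.0, -1.0]]
wrist_force: [0.5, 0.1, 0.3]
finger_gap: 0.0929
finger_force: 0.0
```

Emit:
apply_moves(
  deltas=[
    [0, 0, 0, 0.0266, -0.0354, 0, -1],
    [0, 0, 0, 0.0266, -0.0354, 0, -1],
    [0, 0, 0, 0.0266, -0.0354, 0, -1],
    [0, 0, 0, 0.0266, -0.0354, 0, -1],
    [0, 0, 0, 0.0266, -0.0354, 0, -1],
    [0, 0, 0, 0.0266, -0.0354, 0, -1],
    [0, 0, 0, 0.0266, -0.0354, 0, -1],
    [0, 0, 0, 0.0266, -0.0354, 0, -1],
    [0, 0, 0, 0.0266, -0.0354, 0, -1],
    [0, 0, 0, 0.0266, -0.0354, 0, -1],
  ],
)

```text
clock: 2.1
position: [0.4996, 0.1882, 0.2372]
tool_rot: [[0.957, 0.291, -0.0], [0.291, -0.957, -0.0], [-0.0, 0.0, -1.0]]
wrist_force: [-0.7, -0.5, 0.9]
finger_gap: 0.0929
finger_force: 0.0
```

Emit:
apply_moves(
  deltas=[
    [0, 0, -8, 0, 0, 0.01, -1],
    [0, 0, -8, 0, 0, 0.01, -1],
    [0, 0, -8, 0, 0, 0.01, -1],
    [0, 0, -8, 0, 0, 0.01, -1],
    [0, 0, -8, 0, 0, 0.01, -1],
    [0, 0, -8, 0, 0, 0.01, -1],
    [0, 0, -8, 0, 0, 0.01, -1],
    [0, 0, -4, 0, 0, 0, -1],
    [0, 0, 0, 0, 0, 0, -1],
    [0, 0, 0, 0, 0, 0, -1],
  ],
)

```text
clock: 3.1
position: [0.4995, 0.1861, 0.1675]
tool_rot: [[0.229, 0.973, -0.0], [0.973, -0.229, 0.0], [0.0, -0.0, -1.0]]
wrist_force: [0.6, 0.8, -0.1]
finger_gap: 0.0928
finger_force: 0.0
```

Run:
```python
from h import *
s=manip.get_state();print(s["clock"],s["position"],s["tool_rot"].round(4),s["qpos"].round(1))
print(s["tool_rot"].T@(np.array([.4997,.1873,.075])-s["position"]))
p,d=manip.snapshot("scene");cv2.imwrite("pics/s1.png",cv2.resize(p[60:240,250:490],(800,600)))
```

```text
3.1 [0.49946033 0.18614269 0.16747739] [[ 0.2292  0.9734 -0.    ]
 [ 0.9734 -0.2292  0.    ]
 [ 0.     -0.     -1.    ]] [ 17.7  -9.7 105.1   0.   84.6  30.9]
[ 1.17884454e-03 -3.06536955e-05  9.24774277e-02]
```

View pics/s1.png

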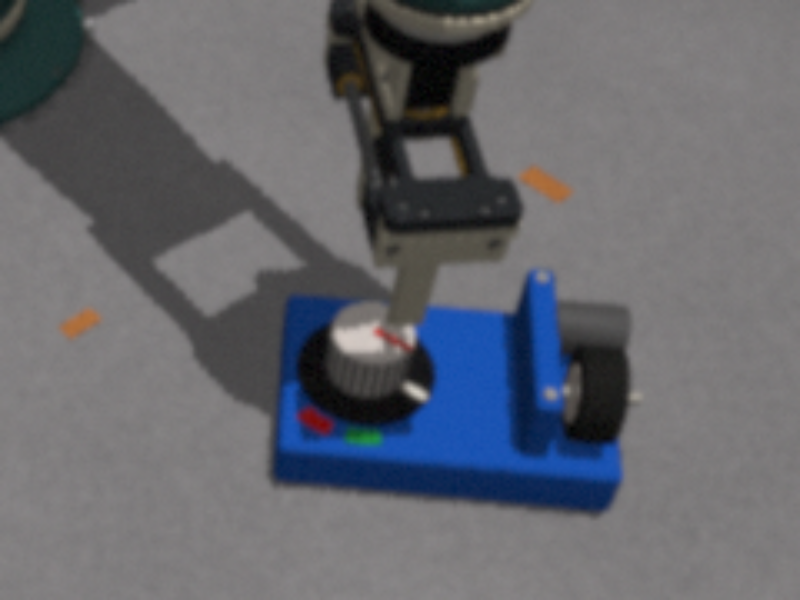

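The gripper hangs over the blue wheel, with one finger tip visible at crop (410,315). I'll check by projection that the seen finger is where the TCP reading puts it.

Run:
```python
from h import *
s=manip.get_state();C=manip.calibration("scene");f=210/np.tan(np.radians(C["vfov"]/2))
p,d=manip.snapshot("scene");im=cv2.resize(p[60:240,250:490],(800,600))
R=s["tool_rot"];T=s["position"]
for name,w in dict(tcp=T,f1=T+R@[0,.055,.019],f2=T+R@[0,-.055,.019],wheel=np.array([.4997,.1873,.087])).items():
    q=np.array(C["orientation"]).T@(w-C["position"]);u=f*q[0]/q[2]+C["cx"];v=f*q[1]/q[2]+C["cy"]
    print(name,u,v,q[2],d[int(v),int(u)]);cv2.circle(im,(int((u-250)*800/240),int((v-60)*600/180)),5,(0,255,0),-1)
cv2.imwrite("pics/s2.png",im)
```

```text
tcp 366.3756325692061 132.17044776804525 0.9027874202020201 0.7700017
f1 370.0515068902205 158.82332160152234 0.8855504395424374 0.9685491
f2 360.21440017727997 120.30091908033081 0.9506423089663574 0.80121464
wheel 361.20378208196905 159.12059571957914 0.9678092370175582 0.96627235
```

View pics/s2.png

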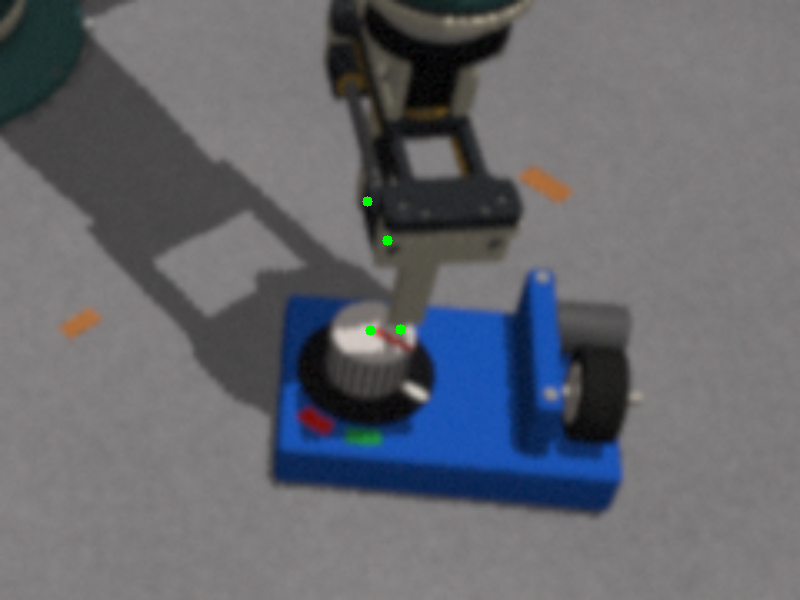

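The projected front fingertip lands on the seen finger at crop (400,330), so the pose is right. Next I descend and grip.

Emit:
apply_moves(
  deltas=[
    [0, 0, 0, 0.0012, 0, 0.012, -1],
    [0, 0, 0, 0, 0, 0.012, -1],
    [0, 0, 0, 0, 0, 0.012, -1],
    [0, 0, 0, 0, 0, 0.012, -1],
    [0, 0, 0, 0, 0, 0.012, -1],
    [0, 0, 0, 0, 0, 0.012, -1],
    [0, 0, 0, 0, 0, 0.01, -1],
    [0, 0, 0, 0, 0, 0.0095, -1],
    [0, 0, 0, 0, 0, 0, -1],
    [0, 0, 0, 0, 0, 0, -1],
  ],
)

```text
clock: 4.2
position: [0.4998, 0.1873, 0.0761]
tool_rot: [[0.227, 0.974, -0.0], [0.974, -0.227, 0.0], [0.0, -0.0, -1.0]]
wrist_force: [-0.0, -0.6, 0.1]
finger_gap: 0.0926
finger_force: 0.0
```

Emit:
apply_moves(
  deltas=[
    [0, 0, 0, 0, 0, 0, 0],
    [0, 0, 0, 0, 0, 0, 0.3],
    [0, 0, 0, 0, 0, 0, 1],
    [0, 0, 0, 0, 0, 0, 1],
    [0, 0, 0, 0, 0, 0, 1],
    [0, 0, 0, 0, 0, 0, 1],
    [0, 0, 0, 0, 0, 0, 1],
    [0, 0, 0, 0, 0, 0, 1],
    [0, 0, 0, 0, 0, 0, 1],
    [0, 0, 0, 0, 0, 0, 1],
  ],
  force=40,
)

```text
clock: 5.2
position: [0.5001, 0.1872, 0.0761]
tool_rot: [[0.227, 0.974, 0.001], [0.974, -0.227, -0.0], [0.0, 0.001, -1.0]]
wrist_force: [5.2, -1.5, -0.7]
finger_gap: 0.0538
finger_force: 40.0
```

Run:
```python
from h import *
s=manip.get_state();print(s)
p,d=manip.snapshot("scene");cv2.imwrite("pics/s3.png",cv2.resize(p[120:225,310:450],(800,600)))
```

```text
{'clock': 5.2, 'qpos': array([ 1.77972976e+01, -5.81066927e+00,  1.10428487e+02, -1.74546795e-02,
        7.53388924e+01,  3.09167036e+01]), 'qvel': array([ 0.09585074,  0.02166617,  0.07888822,  0.04693902, -0.00677299,
       -0.04561113]), 'effort': array([ 1.50317062e+00, -4.99964333e+01, -5.64966309e+01,  7.28005227e-01,
        1.18071612e+00,  1.26417173e-02]), 'position': array([0.50005918, 0.18721932, 0.07607067]), 'tool_rot': array([[ 2.26906138e-01,  9.73916295e-01,  8.09491735e-04],
       [ 9.73916622e-01, -2.26906173e-01, -4.96783716e-05],
       [ 1.35296096e-04,  7.99649784e-04, -9.99999671e-01]]), 'wrist_force': array([ 5.19105763, -1.49208759, -0.6545509 ]), 'wrist_torque': array([-0.18941717, -0.80452407,  0.02892168]), 'finger_force': 39.99923765659332, 'finger_gap': 0.05375755510568716}
```

View pics/s3.png

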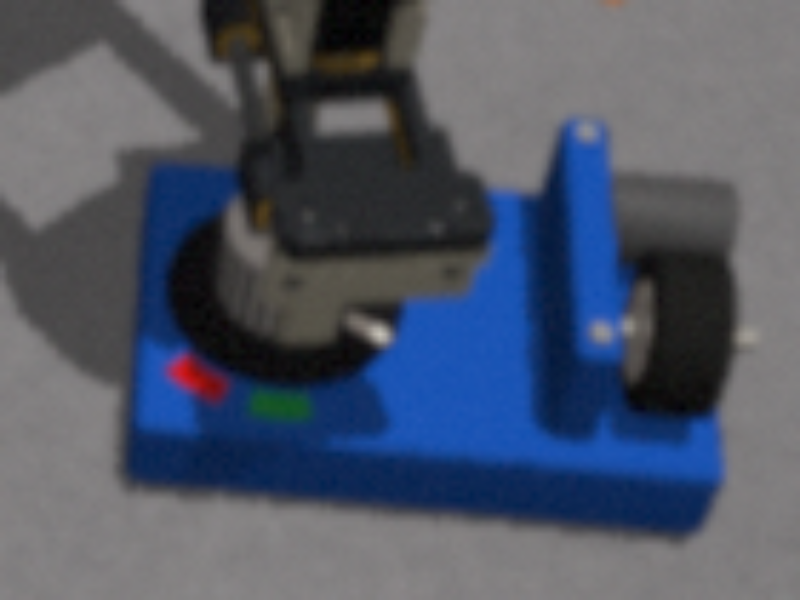

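The wheel is gripped with the pointer unmoved at crop (365,325). I turn 45° clockwise first, then check.

Emit:
apply_moves(
  deltas=[
    [0, 0, 4, 0, 0, 0, 1],
    [0, 0, 5, 0, 0, 0, 1],
    [0, 0, 5, 0, 0, 0, 1],
    [0, 0, 5, 0, 0, 0, 1],
    [0, 0, 5, 0, 0, 0, 1],
    [0, 0, 5, 0, 0, 0, 1],
    [0, 0, 5, 0, 0, 0, 1],
    [0, 0, 5, 0, 0, 0, 1],
    [0, 0, 4, 0, 0, 0, 1],
    [0, 0, 2, 0, 0, 0, 1],
  ],
)

```text
clock: 6.25
position: [0.5, 0.1873, 0.076]
tool_rot: [[0.85, 0.526, 0.001], [0.526, -0.85, -0.0], [0.0, 0.0, -1.0]]
wrist_force: [4.8, -0.7, -0.2]
finger_gap: 0.0536
finger_force: 40.0
```

```bash
cat > ptr.py <<'E'
from h import *
s=manip.get_state();R=s["tool_rot"];print(s["clock"],s["position"],"yaw",np.degrees(np.arctan2(R[1,0],R[0,0])),"F",s["wrist_force"],"T",s["wrist_torque"],s["finger_force"],s["finger_gap"])
for n,roi in dict(scene=(325,135,400,212),top=(95,190,188,275)).items():
    p,d=manip.snapshot(n);cv2.imwrite(f"pics/l_{n}_{s['clock']:.1f}.png",p)
    H=cv2.cvtColor(p,cv2.COLOR_BGR2HSV);m=((H[...,1]<70)&(H[...,2]>120)).astype(np.uint8)
    x0,y0,x1,y1=roi;v,u=np.nonzero(m[y0:y1,x0:x1]);Q=np.array([plane(n,(a+x0,b+y0),.051)[:2] for a,b in zip(u,v)])-[.4998,.1873]
    z=np.array([d[b+y0,a+x0] for a,b in zip(u,v)]);C=manip.calibration(n)
    zz=np.array([(plane(n,(a+x0,b+y0),.051)-C["position"])@np.array(C["orientation"])[:,2] for a,b in zip(u,v)])
    r=np.hypot(*Q.T);k=(r>.032)&(r<.048)&(abs(z-zz)<.006)
    if k.any():
        a=np.degrees(np.arctan2(*Q[k].mean(0)[::-1]));print(n,k.sum(),"ptr dir",a,"spread",np.degrees(np.arctan2(Q[k,1],Q[k,0])).std(),"wheel",1.2-np.radians(a+24.2))
E
python3 ptr.py
```

```text
6.25 [0.49995589 0.18729029 0.07603675] yaw 31.745107459586038 F [ 4.80165165 -0.66812552 -0.24150553] T [-0.0473506  -0.67180212  0.33717979] 39.99880313873291 0.05355432040633545
scene 16 ptr dir -5.901198094132163 spread 4.076637736668612 wheel 0.8806256575723928
```

Emit:
apply_moves(
  deltas=[
    [0, 0, 3, 0, 0, 0, 1],
    [0, 0, 4, 0, 0, 0, 1],
    [0, 0, 4, 0, 0, 0, 1],
    [0, 0, 3, 0, 0, 0, 1],
    [0, 0, 2, 0, 0, 0, 1],
    [0, 0, 2, 0, 0, 0, 1],
    [0, 0, 0, 0, 0, 0, 1],
    [0, 0, 0, 0, 0, 0, 1],
    [0, 0, 0, 0, 0, 0, 1],
    [0, 0, 0, 0, 0, 0, 1],
  ],
)

```text
clock: 7.35
position: [0.4999, 0.1873, 0.0761]
tool_rot: [[0.97, 0.242, 0.001], [0.242, -0.97, 0.0], [0.001, -0.0, -1.0]]
wrist_force: [5.1, -0.4, -0.7]
finger_gap: 0.0535
finger_force: 40.0
```

```bash
python3 ptr.py
```

```text
7.35 [0.49993996 0.18732794 0.07605004] yaw 13.993138225252526 F [ 5.05791612 -0.39711989 -0.74961956] T [-0.00107043 -0.85356021 -0.06739165] 39.99916613101959 0.05347002890949679
scene 16 ptr dir -25.127971753527724 spread 3.6787278912637107 wheel 1.216196162464564
```

The pointer reads 1.22, mid green. I release and rise.

Emit:
apply_moves(
  deltas=[
    [0, 0, 0, 0, 0, 0, 0.1],
    [0, 0, 0, 0, 0, 0, -0.4],
    [0, 0, 0, 0, 0, 0, -1],
    [0, 0, 0, 0, 0, 0, -1],
    [0, 0, 0, 0, 0, 0, -1],
    [0, 0, 0, 0, 0, 0, -1],
    [0, 0, 0, 0, 0, 0, -1],
    [0, 0, 0, 0, 0, 0, -1],
    [0, 0, 0, 0, 0, -0.005, -1],
    [0, 0, 0, 0, 0, -0.01, -1],
  ],
)

```text
clock: 8.45
position: [0.4994, 0.1872, 0.091]
tool_rot: [[0.971, 0.24, -0.001], [0.24, -0.971, -0.0], [-0.001, 0.0, -1.0]]
wrist_force: [0.5, -0.3, -0.1]
finger_gap: 0.0928
finger_force: 0.0
```

Emit:
apply_moves(
  deltas=[
    [0, 0, 0, 0, 0, -0.02, -1],
    [0, 0, 0, 0, 0, -0.02, -1],
    [0, 0, 0, 0, 0, -0.02, -1],
    [0, 0, 0, 0, 0, -0.02, -1],
    [0, 0, 0, 0, 0, -0.02, -1],
    [0, 0, 0, 0, 0, -0.02, -1],
    [0, 0, 0, 0, 0, -0.02, -1],
    [0, 0, 0, 0, 0, 0, -1],
    [0, 0, 0, 0, 0, 0, -1],
    [0, 0, 0, 0, 0, 0, -1],
  ],
)

```text
clock: 9.45
position: [0.4994, 0.1872, 0.2301]
tool_rot: [[0.971, 0.24, -0.001], [0.24, -0.971, -0.0], [-0.001, 0.0, -1.0]]
wrist_force: [-0.2, 0.8, -0.5]
finger_gap: 0.093
finger_force: 0.0
```

```bash
python3 ptr.py; python3 -c "
import cv2,glob,os
f=max(glob.glob('pics/l_scene*'),key=os.path.getmtime);p=cv2.imread(f);cv2.imwrite('pics/fin.png',cv2.resize(p[100:310,100:450],(800,480)))"
```

```text
9.45 [0.49944394 0.18720096 0.23008342] yaw 13.889714289982907 F [-0.18318991  0.78176698 -0.52916746] T [ 0.00515054  0.00803054 -0.00695869] 0.0 0.0930237604849678
scene 16 ptr dir -25.127971753527724 spread 3.6787278912637107 wheel 1.216196162464564
top 1 ptr dir 44.29895111131272 spread 0.0 wheel 0.0044677689449641456
```

View pics/fin.png

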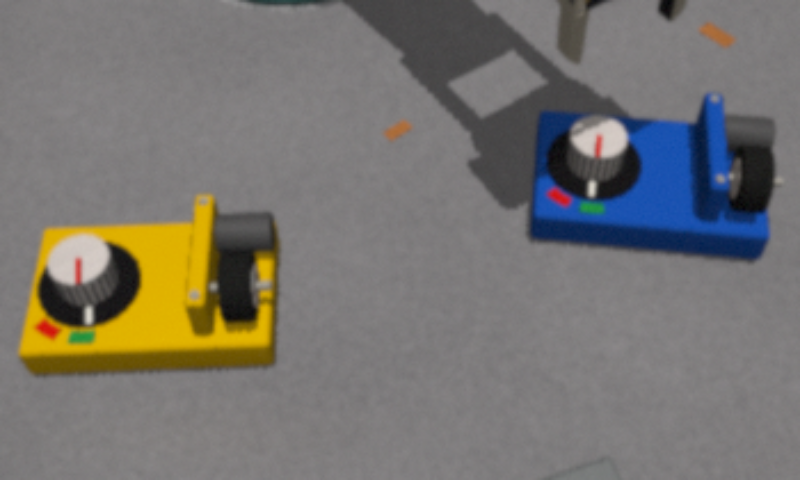

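The blue pointer at crop (592,188) points at the middle of the green patch (592,208). The yellow wheel is untouched and the gripper is clear. The single-pixel "top" reading is noise, because the arm blocks that view.

```bash
python3 -c "
from bench import manip
print(manip.finish_job())"
```

```text
the job is handed in; nothing more can be done
None
```

The blue wheel is wound to about 1.22 rad, in the middle of the green arc and never near red, then released; the yellow wheel was left alone and the job was handed in at about 9.5 s.

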